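# Roll a printer roller onto the inspection line

### The job

On the blue service mat lies a red-brown printer roller, to one side of the yellow line. Push it with the fingertips so that it rolls over the mat (do not pinch or lift it, and do not just slide it) until it rests right on the yellow line, lying lengthwise along it, and take the hand away. Leave the loose parts around it where they are.

Things in the scene. Friction and masses are not known exactly. Their poses are not given: they have to be found in the camera images.
- mat: Fixed blue-grey mat, 380 x 480 mm, 3 mm thick, on the desk, turned up to 0.3 rad. Origin: centre of its underside; z up. A painted yellow line, 250 x 12 mm, flat, runs along the mat's own x axis through its centre (mat y = 0). White ticks along two edges mean nothing. The soft mat stops the roller within a few mm of where a slow push stops.
- roller: Loose red-brown roller lying beside the line, on either side, 80 to 120 mm off, parallel within 0.07 rad: cylinder 32 mm across, 120 mm long, plus a 12 mm steel stub at each end; 140 to 280 g. Origin mid-length on its axis (own x), 19 mm above the desk. White stripe along it at own +z, on top at the start. Smooth (friction about 0.5): an upright finger pushing at mid-height rolls it ahead.
- heatsink: Loose finned aluminium heat sink, 60 x 60 x 40 mm high, standing on the mat on the other side of the line from the roller, 80 to 120 mm from it. Origin at the centre of its underside. Leave alone.
- fan: Loose black square cooling fan, 60 x 60 x 25 mm high, flat on the mat near its +x, +y corner. Origin at the centre of its underside. Leave alone.
- jar: Loose small clear screw jar with a green lid, 40 mm in diameter, 45 mm high, near the mat's -x, -y corner. Origin at the centre of its underside. Leave alone.
- module: Loose green memory module with black chips, 68 x 30 x 5 mm, flat on the mat near its -x, +y corner. Origin at the centre of its underside. Leave alone.
- screwdriver: Loose screwdriver with a yellow handle, 170 mm long, lying across the mat's far (+x) edge region, beyond the end of the line. Origin under its middle. Leave alone.
- disk: Loose aluminium hard disk, 147 x 102 x 26 mm, flat on the desk to the right of the mat. Origin at the centre of its underside. Leave alone.
Mind the look-alikes: they are no part of the job. There is more than one size of the roller; the job needs the smallest.

How it is judged (in metres and radians):
On the way:
1. the roller has turned over: its stripe, on top at the start, has come round underneath (within 45 degrees of straight down) while it lay on the mat (angle between roller's own z axis and vertical above 2.356 rad and height (world z) of roller below 0.025 m), for 0.02 s.
At the end, for the whole second after the job is handed in: The roller rests on the mat with its middle within 8 mm of the middle of the yellow line and within 50 mm of the line's midpoint along it, its axis within 0.12 rad (7 degrees) of the line, at rest (y of roller in the frame of mat between -0.008 and 0.008 m and x of roller in the frame of mat between -0.05 and 0.05 m and angle between the x axis of roller and the x axis of mat, either way round below 0.12 rad and height (world z) of roller below 0.023 m and linear speed of roller below 0.01 m/s); the robot touches nothing.
It fails at once if the roller is lifted (its axis more than 29 mm above the desk, 10 mm higher than when it lies on the mat) (height (world z) of roller above 0.029 m).
It fails at once if a loose bystander (heat sink, fan, jar, module, screwdriver, disk) is moved by more than 15 mm (distance of any of heatsink, fan, jar, module, screwdriver, disk from where it was at the start of the episode above 0.015 m).
It fails at once if the jar or the heat sink is tipped by more than 0.5 rad (angle between any of jar, heatsink's own z axis and vertical above 0.5 rad).
It also fails if it takes over 42 s, if anything falls off the work surface, if the arm or the gripper's body presses on something with over 40 N, if the wrist force passes 120 N, or if a joint passes its speed limit or range.

### The arm

A 6-joint arm with a two-finger parallel gripper is mounted at the origin on the work surface. World frame = base frame: x ahead of the robot, y to its left, z up, the work surface at z = 0. Lengths are in mm, angles in rad, forces in N, time in s.
With the tool pointing down it reaches from about 350 to 975 mm from the base axis. Payload 7.1 kg.
Tool frame: the origin (TCP) lies at the centre of the arm's flange, where the gripper is bolted on; the fingertips stand 182 mm ahead of it and the grasp point (between the pads) lies 163 mm ahead of it; z points along the fingers, y is the line along which they close (so a half turn about z gives the same grasp; the last joint's range is limited). The gripper opens to 88 mm and grips with 3 to 60 N. Pads are 20 mm wide; open, the fingers measure 115 mm over their backs; the gripper's body (75 mm by 178 mm) begins 61 mm behind the grasp point.
Start: joints at [1.084, 0.423, 1.63, -0, 1.089, -0.019], TCP at [281.795, 557.851, 404.675] pointing down, gripper open.
Joint ranges: [-3, 3], [-0.9, 2.11], [0.09, 2.58], [-1.31, 4.45], [0.11, 2.69], [-2.54, 2.54]. Speed limits (rad/s): [2.39, 2.39, 3.01, 3.14, 3.14, 3.14].

### API

Orientations are given as a rotation vector (axis times angle).
In Python, from workcell import readout, get_image, ctrl gives the robot as it stands.
- The arm moves only by the tool step_arm, never from a script. Its argument "targets" is a list that holds one entry, the list of rows, each a list of 7 numbers: the shift along the world's x, y, z as a fraction of full scale, then the turn, a rotation vector about the world's x, y, z as a fraction of full scale, then the opening, from 0 (shut) to 1 (fully open). In form: [[[dx, dy, dz, wx, wy, wz, claw], ...]]. A call has exactly 5 rows; each row shifts and turns the commanded pose from where the row before left it; what a row does not reach is not made up. Full scale, the value 1, is 0.05 m for a shift and 4 degrees for a turn. A row lasts 1/8 s, in which the tool goes at most 62.5 mm and 10.7 degrees, less where a joint would pass 70% of its speed; a pose out of reach is approached as far as the arm can. A call with a number of a shift or a turn outside -1 to 1 is refused whole. A call with a gripper value outside its range is refused whole. The fingers move at their own pace and stop on an object; the grip force is fixed at half the most. Time passes only in rows, so rows that do not move let the fingers close, or fill a call up. It gives the time, the measured TCP pose, the force, the opening and the grip force at its end, in the units of the state.
- readout.get_obs(): the state, without advancing time (a new reading comes with each control period).
- get_image(name): name is "side" or "top" or "wrist"; returns a dict with "pixels" (420x560x3 uint8, red, green, blue), "intrinsics" (3x3 intrinsics, pixels), "extrinsics" (4x4, takes a point from world to camera coordinates). Camera axes: x right, y down, z forward; pixel columns grow to the right and rows downward; lengths in mm; the calibration is good to about 2 mm. A picture is of the moment at which its call begins. There is no depth.
- ctrl.close_job(): hands the job in; it is judged then, once.
The state is a dict: "t": time; "qpos": joint angles; "qvel": joint speeds; "joint_torque": joint torques, N m; "ee_pos": TCP position; "orientation": TCP orientation; "ft_force": force on the tool from outside, world axes, zero at the start; "moment": the same for the moment, N m; "width": finger opening in mm; "grasp_force": force on a finger pad.
Only numpy, scipy, OpenCV 4.12 (cv2) and the standard library are available. Lean on these libraries where they do the work, as an engineer would, in place of code of your own. Each camera call takes 0.05 s, during which the arm holds its last target. There are 200 camera calls.

## Working session

There is one attempt and no reset: what is moved stays moved. The work goes in short steps, Python scripts to look and compute and a tool call to move; the robot and the scene stay as the last step left them, time stands still between calls to the robot, and variables do not carry over. Pictures are saved under pics/ and viewed, at most 10 in all, crops included, and the job is handed in when it is done.

Besides the shell and the picture viewer there is one more tool, called after ">>>" as name([rows], argument=value, ...), one row to a line, values as JSON. step_arm: Moves the arm, as the interface text tells. Shift numbers are shares of 0.05 m and turn numbers shares of 4 degrees, none past 1 either way. Its arguments: {"type":"object","properties":{"targets":{"type":"array"}},"required":["targets"]}

```bash
mkdir -p pics; cat > h.py <<'E'
import numpy as np, cv2
from workcell import readout, get_image, ctrl
def snap(name,fn):
    d=get_image(name); cv2.imwrite('pics/'+fn,d['pixels'][:,:,::-1]); np.savez('pics/'+fn+'.npz',K=d['intrinsics'],E=d['extrinsics']); return d
def ray(fn,u,v,z):
    f=np.load('pics/'+fn+'.npz'); R=f['E'][:3,:3]; t=f['E'][:3,3]
    c=-R.T@t; r=R.T@np.linalg.inv(f['K'])@[u,v,1]
    return c+r*(z-c[2])/r[2]
E
python3 - <<'E'
from h import *
snap('top','top0.png'); snap('side','side0.png'); o=readout.get_obs()
print(o['t'],o['ee_pos'],o['orientation'],o['width'])
E
```

```text
0.1 [281.67348894 557.65860844 403.97147209] [-7.28031625e-01 -3.05570464e+00  2.11853074e-03] 87.3594944260931
```

View pics/top0.png

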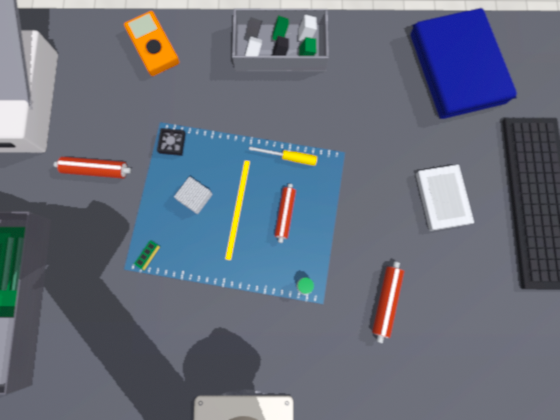

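View pics/side0.png

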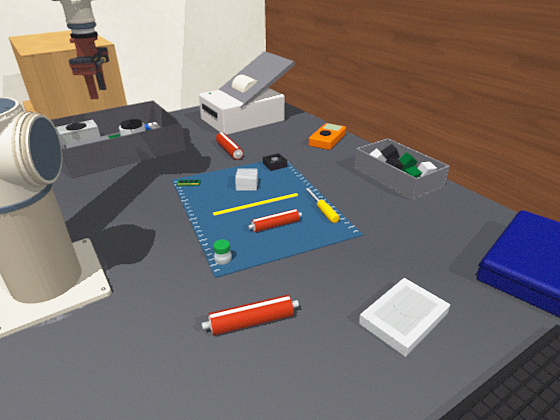

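Top view: the target roller is on the mat at about (285,213), and the line runs from (247,161) to (229,260). The larger look-alikes are off the mat at (92,167) and (388,302). I'll enlarge a crop to measure more closely.

```bash
python3 - <<'E'
import cv2
i=cv2.imread('pics/top0.png')[145:305,190:350]
cv2.imwrite('pics/c0.png',cv2.resize(i,(600,600),interpolation=cv2.INTER_CUBIC)) 
E
```

```text
(no output)
```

View pics/c0.png

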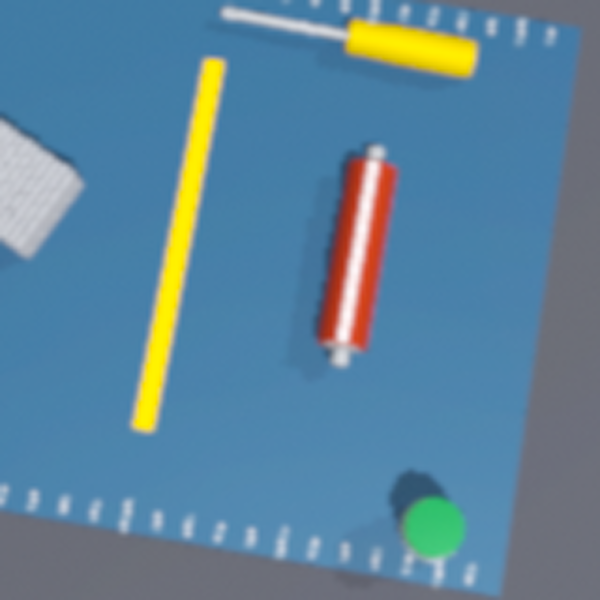

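The crop shows the line ends at (213,60) and (144,431), and the roller's stub tips at (377,147) and (341,365).

```bash
cat >> h.py <<'E'
def c2p(u,v,s=3.75,x0=190,y0=145): return (u+.5)/s-.5+x0,(v+.5)/s-.5+y0
def frame():
    a=ray('top0.png',*c2p(144,431),3); b=ray('top0.png',*c2p(213,60),3)
    m=(a+b)/2; ex=(b-a)[:2]; L=np.linalg.norm(ex); ex/=L
    return m[:2],ex,np.array([-ex[1],ex[0]]),L
def tomat(p):
    m,ex,ey,L=frame(); d=np.array(p[:2])-m; return np.array([d@ex,d@ey])
E
python3 - <<'E'
from h import *
m,ex,ey,L=frame(); print('mid',m,'yaw',np.arctan2(ex[1],ex[0]),'L',L)
a=ray('top0.png',*c2p(341,365),19);b=ray('top0.png',*c2p(377,147),19)
c=(a+b)/2;d=b-a
print('roller',c,'len',np.linalg.norm(d),'yaw',np.arctan2(d[1],d[0]),'mat',tomat(c))
for n,p,z in (('jar',(434,527),45),('sd',(412,47),10),('sdend',(476,60),10)):
    q=ray('top0.png',*c2p(*p),z);print(n,q,tomat(q))
from scipy.spatial.transform import Rotation as R
o=readout.get_obs();print(R.from_rotvec(o['orientation']).as_matrix().round(3),o['ee_pos'])
E
```

```text
mid [536.78730363  22.36781025] yaw -0.15793104944548889 L 251.04887997775023
roller [525.01803375 -95.21439002  19.        ] len 145.0511282294526 yaw -0.16148428946906584 mat [   6.86998197 -117.96988124]
jar [ 351.62126145 -139.9753668    45.        ] [-157.32903342 -189.44483512]
sd [ 668.14797648 -130.77353795   10.        ] [ 153.81121993 -130.57567738]
sdend [ 659.22523856 -173.46610501   10.        ] [ 151.71401545 -174.14025321]
[[-0.893  0.451 -0.001]
 [ 0.451  0.893 -0.001]
 [ 0.    -0.001 -1.   ]] [281.67348894 557.65860844 403.97147209]
```

>>> step_arm([
  [[0.235, -0.705, 0, 0, 0, -0.904, 1], [0.235, -0.705, 0, 0, 0, -0.904, 1], [0.235, -0.705, 0, 0, 0, -0.904, 1], [0.235, -0.705, 0, 0, 0, -0.904, 1], [0.235, -0.705, 0, 0, 0, -0.904, 1]],
])

```text
t: 0.72
ee_pos: [340.7, 380.3, 404.4]
orientation: [-1.202, -2.902, 0.001]
ft_force: [0.8, 0.9, 0.3]
width: 87.6
grasp_force: 0.0
```

>>> step_arm([
  [[0.235, -0.705, 0, 0, 0, -0.904, 1], [0.235, -0.705, 0, 0, 0, -0.904, 1], [0.235, -0.705, 0, 0, 0, -0.904, 1], [0.235, -0.705, 0, 0, 0, -0.904, 1], [0.235, -0.705, 0, 0, 0, -0.904, 1]],
])

```text
t: 1.35
ee_pos: [399.4, 204.1, 404.5]
orientation: [-1.643, -2.677, 0.0]
ft_force: [0.4, -0.2, 0.1]
width: 87.7
grasp_force: 0.0
```

>>> step_arm([
  [[0.235, -0.705, 0, 0, 0, -0.904, 1], [0.235, -0.705, 0, 0, 0, -0.904, 1], [0.235, -0.705, 0, 0, 0, -0.904, 1], [0.235, -0.705, 0, 0, 0, -0.904, 1], [0.235, -0.705, 0, 0, 0, -0.904, 1]],
])

```text
t: 1.98
ee_pos: [458.2, 27.9, 404.5]
orientation: [-2.044, -2.386, 0.0]
ft_force: [0.2, -0.2, -0.1]
width: 87.6
grasp_force: 0.0
```

>>> step_arm([
  [[0.235, -0.705, 0, 0, 0, -0.904, 1], [0.235, -0.705, 0, 0, 0, -0.904, 1], [0.235, -0.705, 0, 0, 0, -0.904, 1], [0.235, -0.705, 0, 0, 0, -0.904, 1], [0.235, -0.705, 0, 0, 0, -0.904, 1]],
])

```text
t: 2.6
ee_pos: [516.9, -148.4, 404.4]
orientation: [-2.393, -2.035, 0.0]
ft_force: [0.8, 0.3, 0.3]
width: 87.6
grasp_force: 0.0
```

>>> step_arm([
  [[0, 0, 0, 0, 0, 0, 1], [0, 0, -0.5, 0, 0, 0, 1], [0, 0, -0.5, 0, 0, 0, 1], [0, 0, -0.5, 0, 0, 0, 1], [0, 0, 0, 0, 0, 0, 1]],
])

```text
t: 3.22
ee_pos: [515.8, -146.1, 328.0]
orientation: [-2.387, -2.036, 0.004]
ft_force: [0.4, 0.4, -0.3]
width: 88.0
grasp_force: 0.0
```

```bash
python3 - <<'E'
from h import *
from scipy.spatial.transform import Rotation as R
o=readout.get_obs();M=R.from_rotvec(o['orientation']).as_matrix();print(o['t'],o['ee_pos'],tomat(o['ee_pos']),M.round(3),np.arctan2(M[1,1],M[0,1]),o['qpos'])
E
```

```text
3.225 [ 515.76065648 -146.13951166  327.98571484] [   5.73708064 -169.71718632] [[ 0.157  0.988 -0.004]
 [ 0.988 -0.157  0.002]
 [ 0.001 -0.005 -1.   ]] -0.1581269931255767 [-2.98345324e-01  4.00923509e-01  1.88104375e+00  1.90635330e-04
  8.64335101e-01 -1.40340561e-01]
```

>>> step_arm([
  [[0, 0, -0.6, 0, 0, 0, 1], [0, 0, -0.8, 0, 0, 0, 1], [0, 0, -0.7, 0, 0, 0, 1], [0, 0, -0.4, 0, 0, 0, 1], [0, 0, -0.24, 0, 0, 0, 1]],
])

```text
t: 3.85
ee_pos: [517.0, -146.8, 192.6]
orientation: [-2.39, -2.038, 0.0]
ft_force: [-0.2, 1.0, 0.6]
width: 87.8
grasp_force: 0.0
```

>>> step_arm([
  [[0, 0, 0, 0, 0, 0, 1], [0, 0, 0, 0, 0, 0, 1], [0, 0, 0, 0, 0, 0, 1], [0, 0, 0, 0, 0, 0, 1], [0, 0, 0, 0, 0, 0, 1]],
])

```text
t: 4.47
ee_pos: [516.8, -147.2, 192.9]
orientation: [2.391, 2.038, 0.0]
ft_force: [0.3, 0.3, -0.9]
width: 87.6
grasp_force: 0.0
```

```bash
python3 - <<'E'
from h import *
snap('side','s1.png');o=readout.get_obs();print(o['t'],o['ee_pos'],tomat(o['ee_pos']))
E
```

```text
4.525 [ 516.82414277 -147.17581783  192.8569022 ] [   6.95031704 -170.57333528]
```

View pics/s1.png

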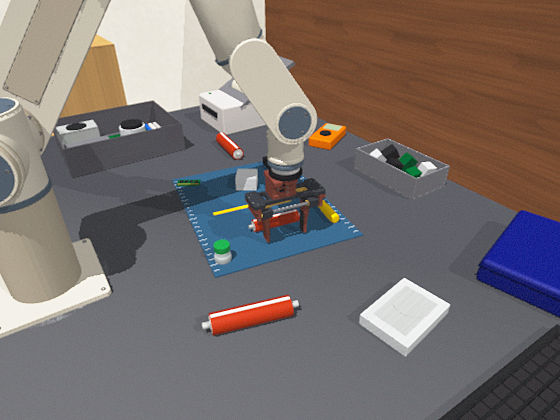

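The side view shows both fingers standing behind the roller at about (267,228) and (305,228), clear of the other parts. I'll push slowly along mat +y.

>>> step_arm([
  [[0.0158, 0.099, -0.04, 0, 0, 0, 1], [0.0158, 0.099, 0, 0, 0, 0, 1], [0.0158, 0.099, 0, 0, 0, 0, 1], [0.0095, 0.059, 0, 0, 0, 0, 1], [0.0063, 0.04, 0, 0, 0, 0, 1]],
])

```text
t: 5.15
ee_pos: [520.0, -127.1, 190.7]
orientation: [-2.391, -2.038, -0.0]
ft_force: [0.2, 0.7, -0.6]
width: 87.8
grasp_force: 0.0
```

>>> step_arm([
  [[0.0063, 0.04, 0, 0, 0, 0, 1], [0.0063, 0.04, 0, 0, 0, 0, 1], [0.0095, 0.059, 0, 0, 0, 0, 1], [0.0095, 0.059, 0, 0, 0, 0, 1], [0.0095, 0.059, 0, 0, 0, 0, 1]],
])

```text
t: 5.78
ee_pos: [522.1, -114.3, 190.7]
orientation: [2.391, 2.038, 0.0]
ft_force: [-0.7, -0.9, 0.2]
width: 87.7
grasp_force: 0.2
```

>>> step_arm([
  [[0.0126, 0.079, 0, 0, 0, 0, 1], [0.0126, 0.079, 0, 0, 0, 0, 1], [0.0126, 0.079, 0, 0, 0, 0, 1], [0.0126, 0.079, 0, 0, 0, 0, 1], [0.0126, 0.079, 0, 0, 0, 0, 1]],
])

```text
t: 6.4
ee_pos: [525.2, -94.5, 190.7]
orientation: [2.391, 2.038, 0.0]
ft_force: [0.1, -0.2, 0.5]
width: 87.9
grasp_force: 0.1
```

```bash
python3 - <<'E'
from h import *
snap('side','s2.png');snap('top','t2.png');o=readout.get_obs();print(o['t'],o['ee_pos'],tomat(o['ee_pos']),o['ft_force'])
a=cv2.imread('pics/s2.png')[140:290,170:370];b=cv2.imread('pics/t2.png')[120:270,190:390]
cv2.imwrite('pics/c2.png',cv2.resize(np.hstack([a,b]),(800,300),interpolation=cv2.INTER_CUBIC))
E
```

```text
6.5 [525.20338853 -94.34313802 190.6589882 ] [   6.91600352 -117.08032042] [-0.37610962  0.35029236 -0.39405733]
```

View pics/c2.png

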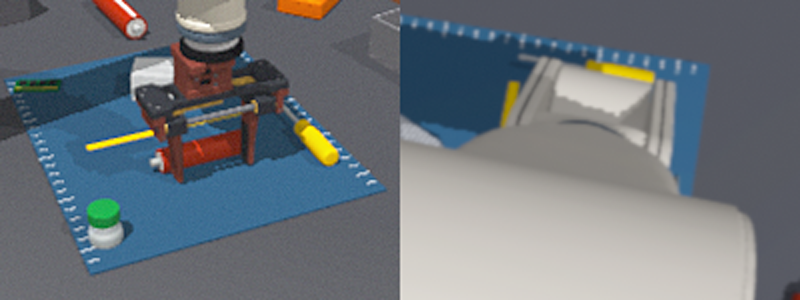

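The white stripe has turned out of sight, so the roller is rolling. It is straight against both fingers and ahead of them, so I'll carry on.

>>> step_arm([
  [[0.0126, 0.079, 0, 0, 0, 0, 1], [0.0126, 0.079, 0, 0, 0, 0, 1], [0.0126, 0.079, 0, 0, 0, 0, 1], [0.0126, 0.079, 0, 0, 0, 0, 1], [0.0126, 0.079, 0, 0, 0, 0, 1]],
])

```text
t: 7.12
ee_pos: [528.4, -74.7, 190.7]
orientation: [2.391, 2.038, 0.0]
ft_force: [-0.2, -0.6, 0.2]
width: 87.9
grasp_force: 0.1
```

>>> step_arm([
  [[0.0126, 0.079, 0, 0, 0, 0, 1], [0.0126, 0.079, 0, 0, 0, 0, 1], [0.0126, 0.079, 0, 0, 0, 0, 1], [0.0126, 0.079, 0, 0, 0, 0, 1], [0.0126, 0.079, 0, 0, 0, 0, 1]],
])

```text
t: 7.75
ee_pos: [531.5, -55.0, 190.7]
orientation: [-2.391, -2.038, 0.0]
ft_force: [0.0, -0.3, -0.4]
width: 88.0
grasp_force: 0.1
```

>>> step_arm([
  [[0.0126, 0.079, 0, 0, 0, 0, 1], [0.0126, 0.079, 0, 0, 0, 0, 1], [0.0126, 0.079, 0, 0, 0, 0, 1], [0.0126, 0.079, 0, 0, 0, 0, 1], [0.0095, 0.059, 0, 0, 0, 0, 1]],
])

```text
t: 8.38
ee_pos: [534.5, -36.2, 190.7]
orientation: [-2.391, -2.038, 0.0]
ft_force: [-0.4, -1.3, 0.8]
width: 88.2
grasp_force: 0.7
```

>>> step_arm([
  [[0.0095, 0.059, 0, 0, 0, 0, 1], [0.0095, 0.059, 0, 0, 0, 0, 1], [0.0063, 0.04, 0, 0, 0, 0, 1], [0.0063, 0.04, 0, 0, 0, 0, 1], [0.0063, 0.04, 0, 0, 0, 0, 1]],
])

```text
t: 9.0
ee_pos: [536.4, -24.5, 190.7]
orientation: [2.391, 2.038, -0.0]
ft_force: [-0.8, 1.1, 0.2]
width: 87.9
grasp_force: 0.1
```

>>> step_arm([
  [[0.0063, 0.04, 0, 0, 0, 0, 1], [0.0063, 0.04, 0, 0, 0, 0, 1], [0.0031, 0.02, 0, 0, 0, 0, 1], [0.0031, 0.02, 0, 0, 0, 0, 1], [0, 0, 0, 0, 0, 0, 1]],
])

```text
t: 9.62
ee_pos: [537.3, -18.5, 190.7]
orientation: [-2.391, -2.038, -0.0]
ft_force: [-0.2, 1.0, -0.2]
width: 87.6
grasp_force: 0.0
```

```bash
python3 - <<'E'
from h import *
snap('side','s3.png');o=readout.get_obs();print(o['t'],o['ee_pos'],tomat(o['ee_pos']),o['ft_force'])
a=cv2.imread('pics/s3.png')[150:270,190:350]
cv2.imwrite('pics/c3.png',cv2.resize(a,(800,600),interpolation=cv2.INTER_CUBIC))
E
```

```text
9.675 [537.25904817 -18.56886924 190.66579944] [  6.90420387 -40.3530202 ] [ 0.0403124  -0.1877195  -0.24987708]
```

View pics/c3.png

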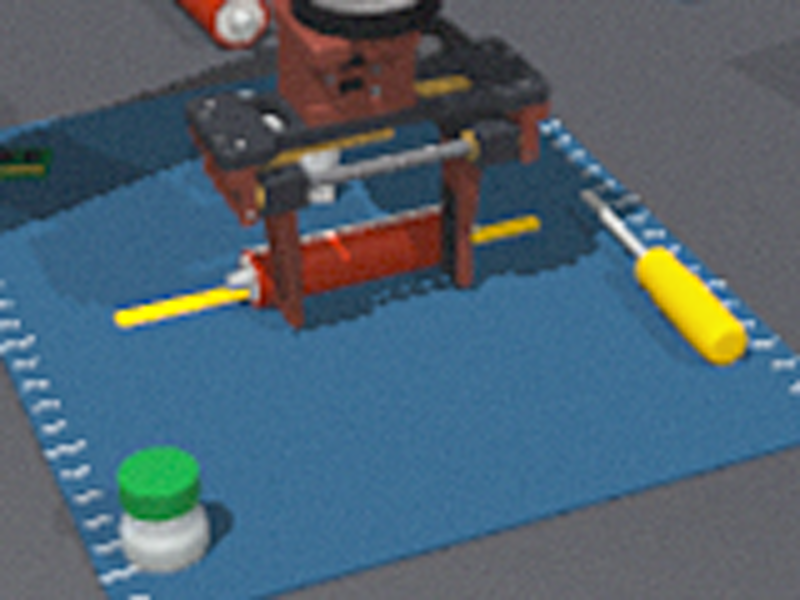

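The roller now covers the line, and the stripe shows again near its far top edge after about a full turn. The near stub tip is at crop (232,280), and I'll locate it.

```bash
python3 - <<'E'
from h import *
for u,v,z in ((230,279,19),(238,280,19),(120,319,3),(538,222,3)): print(tomat(ray('s3.png',*c2p(u,v,5,190,150),z)))
E
```

```text
[-65.59806299 -10.98358094]
[-61.99936063 -13.71300643]
[-1.25234537e+02 -1.10032445e-01]
[123.18336174  -2.98771643]
```

>>> step_arm([
  [[0.0063, 0.04, 0, 0, 0, 0, 1], [0.0063, 0.04, 0, 0, 0, 0, 1], [0.0063, 0.04, 0, 0, 0, 0, 1], [0.0063, 0.04, 0, 0, 0, 0, 1], [0.0031, 0.02, 0, 0, 0, 0, 1]],
])

```text
t: 10.3
ee_pos: [538.7, -9.4, 190.7]
orientation: [-2.391, -2.038, -0.0]
ft_force: [0.8, -0.5, 0.5]
width: 87.6
grasp_force: 0.4
```

>>> step_arm([
  [[0.0031, 0.02, 0, 0, 0, 0, 1], [0.0031, 0.02, 0, 0, 0, 0, 1], [0, 0, 0, 0, 0, 0, 1], [0, 0, 0, 0, 0, 0, 1], [0, 0, 0, 0, 0, 0, 1]],
])

```text
t: 10.92
ee_pos: [539.0, -7.6, 190.7]
orientation: [2.391, 2.038, 0.0]
ft_force: [-0.6, -0.6, 0.4]
width: 88.1
grasp_force: 0.0
```

>>> step_arm([
  [[-0.0158, -0.099, 0, 0, 0, 0, 1], [-0.032, -0.198, 0, 0, 0, 0, 1], [-0.032, -0.198, 0, 0, 0, 0, 1], [-0.032, -0.198, 0, 0, 0, 0, 1], [-0.032, -0.198, 0, 0, 0, 0, 1]],
])

```text
t: 11.55
ee_pos: [531.7, -53.0, 190.7]
orientation: [2.391, 2.037, 0.0]
ft_force: [-0.8, -0.5, -0.3]
width: 87.7
grasp_force: 0.0
```

>>> step_arm([
  [[0, 0, 0.4, 0, 0, 0, 1], [0, 0, 0.8, 0, 0, 0, 1], [0, 0, 0.8, 0, 0, 0, 1], [0, 0, 0.8, 0, 0, 0, 1], [0, 0, 0.4, 0, 0, 0, 1]],
])

```text
t: 12.18
ee_pos: [532.1, -52.7, 353.0]
orientation: [2.39, 2.036, 0.003]
ft_force: [0.3, -0.7, -0.1]
width: 87.8
grasp_force: 0.0
```

>>> step_arm([
  [[0, -0.8, 0, 0, 0, 0, 1], [0, -0.8, 0, 0, 0, 0, 1], [0, -0.8, 0, 0, 0, 0, 1], [0, -0.8, 0, 0, 0, 0, 1], [0, -0.8, 0, 0, 0, 0, 1]],
])

```text
t: 12.8
ee_pos: [531.4, -253.9, 350.7]
orientation: [-2.391, -2.037, -0.0]
ft_force: [0.6, -0.1, 0.0]
width: 87.8
grasp_force: 0.0
```

```bash
python3 - <<'E'
from h import *
snap('top','t4.png');o=readout.get_obs();print(o['t'],o['ee_pos'])
i=cv2.imread('pics/t4.png')[145:305,190:350]
cv2.imwrite('pics/c4.png',cv2.resize(i,(600,600),interpolation=cv2.INTER_CUBIC))
E
```

```text
12.85 [ 531.55433901 -257.60553236  350.93477923]
```

View pics/c4.png

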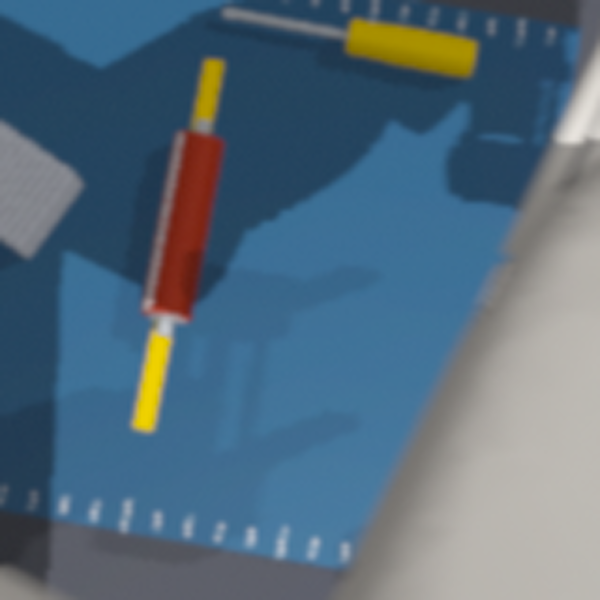

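The roller lies on the line. The stub tips are at crop (205,118) and (164,335), and the screwdriver and heat sink haven't moved.

```bash
python3 - <<'E'
from h import *
a=tomat(ray('t4.png',*c2p(164,335),19));b=tomat(ray('t4.png',*c2p(205,118),19));print(a,b,(a+b)/2,np.arctan2(*(b-a)[::-1]))
q=[tomat(ray('t4.png',*c2p(*p),19)) for p in((180,131),(225,137),(143,311),(190,321))];print(np.mean(q,0))
E
```

```text
[-64.75862076  -3.29173203] [80.66519603 -3.74725392] [ 7.95328764 -3.51949298] -0.0031323644759090894
[ 8.61465422 -3.34035419]
```

```bash
python3 -c "
from h import *
print(ctrl.close_job())"
```

```text
the job is handed in; nothing more can be done
None
```

I rolled the roller onto the yellow line and handed the job in: the last picture put it about 3.4 mm off the line's middle, 8 mm along from its midpoint and parallel, with the hand clear and no bystander seen to move; no verdict was returned.

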